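# Fish a dropped ceramic washer out from under the bench shelf

## Task

A ceramic insulating washer has been dropped and lies deep under the low slatted shelf. Take the flat probe from its wooden rest, reach in with the blade, press its rubber foot lightly on the washer and draw the washer out onto the open table in front of the shelf, wholly clear of it by about two centimetres or more. The ceramic cracks easily, so keep the press light (under 8 N); do not touch the washer with the fingers, leave the other things where they are, and finally put the probe back on its rest, let go of it and draw the hand away.

Things in the scene. Friction and masses are not known exactly. Their poses are not given: they have to be found in the camera images.
- washer: White ceramic washer, the only round flat ring under the shelf: diameter 34 mm, hole 12 mm, 6 mm thick, about 20 g, lying flat 3 to 15 mm from the back stop strip: no room for the probe's foot behind it. Seen from above through the shelf's gaps. Origin: centre of its underside. Pressed from above with 3 to 5 N it is drawn along (rubber grips it better than the cloth does); over 8 N cracks it.
- shelf: Fixed low dark steel shelf, 100 mm deep (x), 340 mm wide (y), 58 mm high, 50 mm free beneath. Origin: on the table under its centre; +x points to its back. Top: four bars 6 mm wide along y, gaps 24 mm. Back stop strip 14 mm high, inner face at x = +44 mm. Two instruments, tops 92 mm above the table, stand on its ends at |y| 113 to 163 mm. Push it with less than 15 N.
- shelf_mouth (a point): Middle of the shelf's open front edge, on the table, 50 mm from the shelf's origin; axes as the shelf's, so -x points out onto the open table. To be clear by 20 mm the washer's centre must be 37 mm out from here (13 mm clear is the least allowed), and it should stay within 150 mm of the front.
- probe: Flat probe, about 0.155 kg, 155 mm long, starting on its rest. Origin: centre of the underside of its black handle base (60 x 20 x 16 mm in x, y, z); x points along the blade, z up. On the base stands a grip 44 mm long (x), 14 mm thick (y), from z = 16 to 48 mm.
- probe_grip (a point): Middle of the probe's upright grip, where to put the TCP: 38 mm above the probe's origin; axes as the probe's. Pinch across y from above, firmly (80 N or more). The foot's axis is 115 mm ahead of this point along x and, with a straight blade, the foot's lowest line is 50 mm below it.
- probe_root (a point): Neck at the front of the handle, 30 mm ahead of and 9 mm above the probe's origin, where a springy blade starts: 95 mm long, 16 wide, 3 thick. Under its end a rubber foot, a fixed roller of 16 mm diameter, 18 mm long along y. The neck's bend is NOT measured: up to 0.12 rad, so the foot is up to 10 mm higher or lower. It keeps its bend; at the foot the blade gives 1 mm per 3 N or softer. Feel it.
- rest: Fixed wooden rest for the probe, 70 x 50 mm (x, y), flat seat 30 mm above the table between two cheeks 10 mm high, 27 mm apart, along x. Origin: on the table under its centre. The probe lies in it with its origin 30 mm above the rest's origin, x axes alike.
- nut: Steel hex nut, 19 mm across flats, 10 mm high, also under the shelf, at least 70 mm from the washer along the shelf's y. Leave it. Origin: centre of its underside.
- cell_a: Blue battery cell, 32 mm diameter, 70 mm high, standing beside the shelf's right (-y) side panel. Leave it. Origin: centre of its underside.
- cell_b: Blue battery cell like cell_a, standing on the right of the table. Leave it.
- cell_c: Blue battery cell like cell_a, standing on the right of the table. Leave it.
- driver: Screwdriver lying on the right of the table. Leave it.
- tape: Roll of amber tape, 70 mm diameter, 19 mm high, lying on the left of the table. Leave it.
- meter: Hand multimeter, 150 x 75 x 35 mm, lying on the right of the table. Leave it.
There are look-alikes about, which are no part of the job. There is more than one size of the rest; the one meant has the size given above.

How it is judged:
By the outcome, as a careful person would: the job done as asked, in the order asked, and still so for the second after the job is handed in, with the robot touching nothing.
It also fails if it takes over 54 s, if anything falls off the work surface, if the arm or the gripper's body presses on something with over 40 N, if the wrist force passes 120 N, or if a joint passes its speed limit or range.

## Robot

A 7-joint arm with a two-finger parallel gripper is mounted at the origin on the work surface. World frame = base frame: x ahead of the robot, y to its left, z up, the work surface at z = 0. Lengths are in m, angles in rad, forces in N, time in s.
With the tool pointing down it reaches from about 0.425 to 0.875 m from the base axis. Payload 4.7 kg.
Tool frame: the origin (TCP) lies between the finger pads, 19 mm behind the fingertips; this is the grasp point; z points along the fingers, y is the line along which they close (so a half turn about z gives the same grasp; the last joint's range is limited). The gripper opens to 87 mm and grips with 3 to 60 N. Pads are 19 mm wide; open, the fingers measure 117 mm over their backs; the gripper's body (75 mm by 190 mm) begins 51 mm behind the grasp point.
Start: joints at [-1.165, 0.321, -0.07, 1.45, 0.023, 1.371, -0.057], TCP at [0.248, 0.601, 0.241] pointing down, gripper open.
Joint ranges: [-2.86, 2.86], [-0.3, 2.09], [-1.38, 1.24], [0.06, 2.45], [-1.56, 4.7], [0.09, 2.05], [-2.69, 2.69]. Speed limits (rad/s): [2.57, 2.57, 3.14, 3.14, 3.14, 3.14, 3.14].

## Interface

Orientations are given as a rotation vector (axis times angle).
In Python, from bench import ctrl, get_image, job gives the robot as it stands.
- The arm moves only by the shell command python3 -m crank 'ROWS' [FORCE]. ROWS is JSON, a list that holds one entry, the list of rows, each a list of 5 numbers: the shift along the tool's x, y, z in mm, then the turn about the tool's z in rad, then the closure, from -1 (fully open) to 1 (shut), so that 0 is half open. A call has 1 to 10 rows; each row shifts and turns the commanded pose from where the row before left it, along the tool's axes as they then stand; what a row does not reach is not made up. A row lasts 1/12 s, in which the tool goes at most 41.7 mm and 7.16 degrees, less where a joint would pass 70% of its speed; a pose out of reach is approached as far as the arm can. A call with a gripper value outside its range is refused whole. The fingers move at their own pace and stop on an object; FORCE is the grip in N (left out, the last holds). Time passes only in rows, so rows that do not move let the fingers close. It gives the time, the measured TCP pose, the force, the opening and the grip force at its end, in the units of the state.
- ctrl.get_state(): the state, without advancing time (a new reading comes with each control period).
- get_image(name): name is "scene" or "top"; returns a dict with "pixels" (480x640x3 uint8, red, green, blue), "fx", "fy", "cx", "cy" (pixels), "k1" (the pictures are not rectified: a ray, as slopes to the right and down, at radius r is drawn at 1 + k1 r^2 times it, then the intrinsics apply), "T" (4x4, takes a point from camera to world coordinates). Camera axes: x right, y down, z forward; pixel columns grow to the right and rows downward; lengths in m; the calibration is good to about 2 mm. A picture is of the moment at which its call begins. There is no depth.
- job.close_job(): hands the job in; it is judged then, once.
The state is a dict: "time": time; "joint_positions": joint angles; "qd": joint speeds; "joint_torque": joint torques, N m; "position": TCP position; "tool_rot": TCP orientation; "ft_force": force on the tool from outside, world axes, zero at the start; "torque": the same for the moment, N m; "grip_width": opening from 0.0 (shut) to 1.0 (fully open); "grip_force": force on a finger pad.
Only numpy, scipy, OpenCV 4.12 (cv2) and the standard library are available. Lean on these libraries where they do the work, as an engineer would, in place of code of your own. Each camera call takes 0.05 s, during which the arm holds its last target. There are 200 camera calls.

## Working session

There is one attempt and no reset: what is moved stays moved. The work goes in short steps, Python scripts to look and compute and a shell command to move; the robot and the scene stay as the last step left them, time stands still between calls to the robot, and variables do not carry over. Pictures are saved under pics/ and viewed, at most 11 in all, crops included, and the job is handed in when it is done.

```bash
mkdir -p pics; ls; python3 - <<'E'
from bench import ctrl,get_image
import cv2,numpy as np
s=ctrl.get_state();print({k:np.round(v,3).tolist() for k,v in s.items()})
for n in("scene","top"):
    d=get_image(n);cv2.imwrite(f"pics/{n}0.png",d["pixels"][:,:,::-1]);print(n,d["fx"],d["fy"],d["cx"],d["cy"],d["k1"],np.round(d["T"],4).tolist())
E
```

```text
pics
{'time': 0.0, 'joint_positions': [-1.165, 0.322, -0.07, 1.452, 0.023, 1.371, -0.057], 'qd': [-0.0, -0.001, 0.0, -0.0, -0.001, -0.001, -0.0], 'joint_torque': [0.0, -49.13, -0.404, -31.253, -0.064, 0.044, 0.0], 'position': [0.248, 0.6, 0.24], 'tool_rot': [-0.611, -3.081, 0.003], 'ft_force': [0.407, -0.424, 0.062], 'torque': [-0.008, -0.033, -0.075], 'grip_force': 0.0, 'grip_width': 1.001}
scene 461.8051102715545 461.8051102715545 321.79177102272195 239.99759643804416 -0.026137101862741943 [[0.1248, 0.7208, -0.6818, 1.1742], [0.9921, -0.0848, 0.092, -0.0872], [0.0085, -0.6879, -0.7257, 0.7697], [0.0, 0.0, 0.0, 1.0]]
top 542.7058483693647 542.7058483693647 310.9510156154644 237.00958634350891 0.023716670486791835 [[0.0249, -0.9852, 0.1694, 0.3394], [-0.9995, -0.0278, -0.0148, 0.0022], [0.0193, -0.169, -0.9854, 1.1621], [0.0, 0.0, 0.0, 1.0]]
```

View pics/scene0.png

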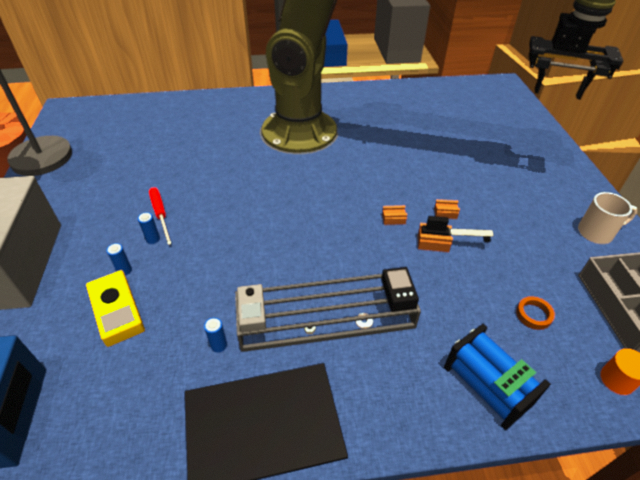

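View pics/top0.png

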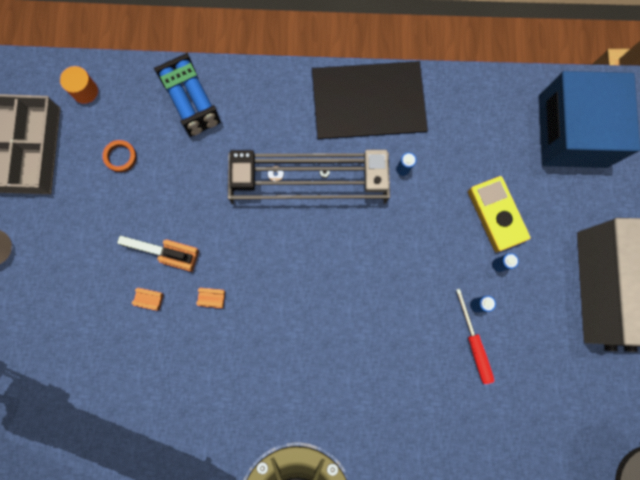

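The scene picture shows the shelf around (325,305), with the washer near (364,322), the nut near (310,328) and the probe on a rest at (437,235). In the top picture they are at: washer (276,174), nut (325,173), probe (178,254). There are three rests: the one under the probe at top (178,256), and two smaller empty ones at top (148,299) and (210,298). The one carrying the probe is the largest and so fits. I'll confirm it in an enlarged crop.

```bash
cat > h.py <<'E'
import numpy as np,cv2
from bench import get_image
def ray(d,u,v):
    k=np.array([[d["fx"],0,d["cx"]],[0,d["fy"],d["cy"]],[0,0,1.]])
    n=cv2.undistortPoints(np.array([[[u,v]]],float),k,np.array([d["k1"],0,0,0.]))[0,0]
    T=np.array(d["T"]);r=T[:3,:3]@[n[0],n[1],1];return T[:3,3],r
def atz(d,u,v,z):
    o,r=ray(d,u,v);return o+r*(z-o[2])/r[2]
def tri(a,pa,b,pb):
    o1,r1=ray(a,*pa);o2,r2=ray(b,*pb)
    t=np.linalg.lstsq(np.c_[r1,-r2],o2-o1,rcond=None)[0]
    p,q=o1+t[0]*r1,o2+t[1]*r2;return (p+q)/2,np.linalg.norm(p-q)
def proj(d,P):
    T=np.linalg.inv(d["T"]);p=T[:3,:3]@np.array(P)+T[:3,3];x,y=p[:2]/p[2];f=1+d["k1"]*(x*x+y*y)
    return d["fx"]*x*f+d["cx"],d["fy"]*y*f+d["cy"]
E
python3 - <<'E'
import cv2,numpy as np
t=cv2.imread("pics/top0.png");s=cv2.imread("pics/scene0.png")
def c(im,x,y,w,h,W,H):return cv2.resize(im[y:y+h,x:x+w],(W,H),interpolation=cv2.INTER_CUBIC)
a=c(t,220,140,200,75,800,300)
b=c(t,110,225,100,75,400,300);e=c(s,400,190,100,75,400,300)
cv2.imwrite("pics/crop1.png",np.vstack([a,np.hstack([b,e])]))
cv2.imwrite("pics/crop2.png",c(s,225,260,200,100,800,400))
E
```

```text
(no output)
```

View pics/crop1.png

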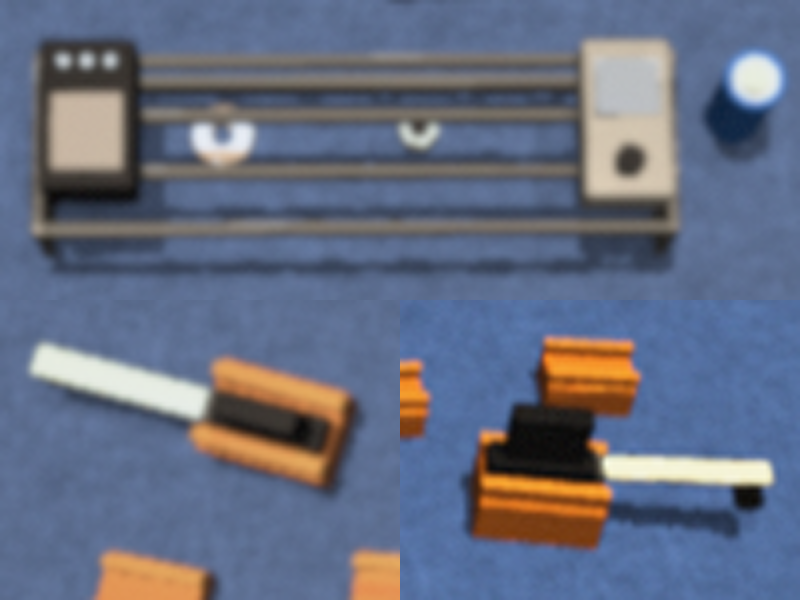

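View pics/crop2.png

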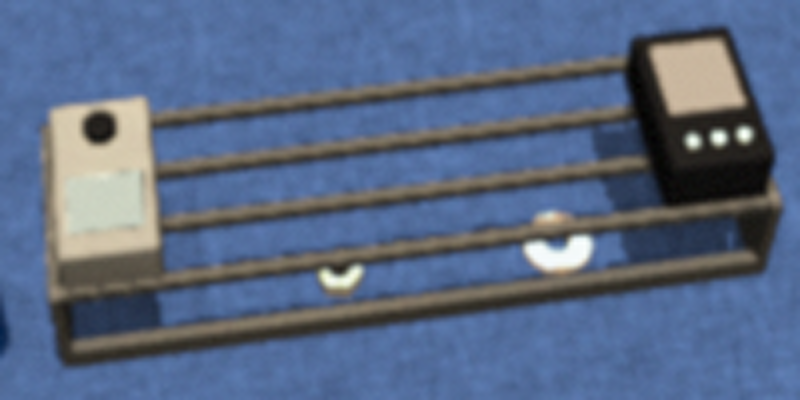

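The enlarged crop confirms the rest: the probe lies in the large rest with its blade pointing to image upper left, and the smaller ones are empty. The shelf's open front is toward the robot, and the stop strip is at the far side. The washer is about (275.6,173.5) in top and (364.5,320.5) in scene; it is the larger white ring. The smaller one at top (325,173) is the nut.

```bash
python3 - <<'E'
from h import *
t=get_image("top");s=get_image("scene")
T=lambda x,y:(220+x/4,140+y/4); B=lambda x,y:(110+x/4,225+y/4); E=lambda x,y:(400+x/4,190+y/4); S=lambda x,y:(225+x/4,260+y/4)
r=lambda n,p:print(n,np.round(p,4))
r("washer top",atz(t,*T(222.5,134),.006));r("washer sc",atz(s,*S(558,242),.006));print(tri(t,T(222.5,134),s,S(558,242)))
r("nut",atz(t,*T(419,129),.01))
for n,p in (("frontL",(38,228)),("frontR",(676,228)),("bar2L",(150,171)),("bar2R",(575,171)),("bar3L",(150,115)),("bar3R",(575,115)),("bar4L",(150,61)),("bar4R",(575,60))): r(n,atz(t,*T(*p),.058))
for n,p in (("sc back barL(x+)R",(778,200)),("back barL",(55,294))): r(n,atz(s,*S(*p),.058))
for n,p in (("b4",(165,280)),("b4",(640,215)),("b3",(165,222)),("b3",(640,162)),("b2",(165,169)),("b2",(630,112)),("b1",(155,119)),("b1",(625,63))): r(n,atz(s,*S(*p),.058))
print("tip",tri(t,B(36,60),s,E(372,165)))
for p in ((215,58),(355,95),(325,187),(190,140)): r("restc",atz(t,*B(*p),.04))
for p,q in (((36,60),.0405),((207,102),.0405)): r("blade",atz(t,*B(*p),q))
r("bladeS",atz(s,*E(203,166),.0405));r("tipS",atz(s,*E(372,172),.0405))
print("foot",tri(t,B(50,63),s,E(348,197)))
for p in ((213,92),(218,113),(300,133),(303,117)): r("grip",atz(t,*B(*p),.078))
for p in ((115,105),(192,110)): r("gripS",atz(s,*E(*p),.078))
E
```

```text
washer top [0.6778 0.0662 0.006 ]
washer sc [0.6821 0.0655 0.006 ]
(array([0.67918722, 0.06643499, 0.00143586]), np.float64(1.7761229801975427e-05))
nut [ 0.6828 -0.0418  0.01  ]
frontL [0.609  0.1574 0.058 ]
frontR [ 0.6189 -0.1758  0.058 ]
bar2L [0.6414 0.1005 0.058 ]
bar2R [ 0.6482 -0.1225  0.058 ]
bar3L [0.6718 0.1017 0.058 ]
bar3R [ 0.6787 -0.1222  0.058 ]
bar4L [0.7013 0.1029 0.058 ]
bar4R [ 0.7089 -0.122   0.058 ]
sc back barL(x+)R [0.7052 0.1614 0.058 ]
back barL [ 0.716  -0.1726  0.058 ]
b4 [ 0.7145 -0.1237  0.058 ]
b4 [0.7057 0.0956 0.058 ]
b3 [ 0.6834 -0.1223  0.058 ]
b3 [0.6762 0.1021 0.058 ]
b2 [ 0.6535 -0.121   0.058 ]
b2 [0.6465 0.1038 0.058 ]
b1 [ 0.6235 -0.1245  0.058 ]
b1 [0.6162 0.1078 0.058 ]
tip (array([0.51395335, 0.38215548, 0.04789295]), np.float64(0.002504065565655758))
restc [0.5184 0.2916 0.04  ]
restc [0.501  0.2181 0.04  ]
restc [0.4526 0.2306 0.04  ]
restc [0.4752 0.3014 0.04  ]
blade [0.5147 0.3834 0.0405]
blade [0.4951 0.294  0.0405]
bladeS [0.4968 0.2936 0.0405]
tipS [0.5124 0.3863 0.0405]
foot (array([0.51500769, 0.37869816, 0.02450202]), np.float64(0.0053476174002592015))
grip [0.4951 0.2816 0.078 ]
grip [0.4845 0.2784 0.078 ]
grip [0.4756 0.237  0.078 ]
grip [0.4837 0.236  0.078 ]
gripS [0.4809 0.2408 0.078 ]
gripS [0.4895 0.2816 0.078 ]
```

```bash
cat > go.py <<'E'
import sys,numpy as np
from scipy.spatial.transform import Rotation as R
from bench import ctrl
def show(x,y,z,yaw):
    s=ctrl.get_state();M=R.from_rotvec(s["tool_rot"]).as_matrix()
    d=M.T@(np.array([x,y,z])-s["position"])*1000
    h=np.arctan2(M[1,0],M[0,0]);dy=(yaw-h+np.pi)%(2*np.pi)-np.pi
    print("t",round(s["time"],2),"pos",np.round(s["position"],4),"hdg",round(h,4),"tilt",np.round(M[:2,2],4),"delta mm",np.round(d,1),"turn",round(-dy,4),"F",np.round(s["ft_force"],2),"tq",np.round(s["torque"],3),"w",round(s["grip_width"],3),"gf",round(s["grip_force"],1),"q",np.round(s["joint_positions"],2))
if __name__=="__main__":show(*map(float,sys.argv[1:]))
E
python3 -m crank '[[[0,0,0,0.1167,-1],[0,0,0,0.1167,-1],[0,0,0,0.1167,-0.5],[0,0,0,0.1167,-0.3],[0,0,0,0.1167,-0.3],[0,0,0,0.1167,-0.3],[0,0,0,0.1167,-0.3],[0,0,0,0.1167,-0.3],[0,0,0,0.1167,-0.3],[0,0,0,0.1167,-0.3]]]' 60
python3 -m crank '[[[0,0,0,0.1167,-0.3],[0,0,0,0.1167,-0.3]]]'
python3 go.py .486 .261 .15 1.353
```

```text
time: 1.03
position: [0.2481, 0.6006, 0.2409]
tool_rot: [2.214, 2.228, -0.001]
ft_force: [-0.9, -0.0, 0.1]
grip_width: 0.653
grip_force: 0.0
time: 1.2
position: [0.2482, 0.6006, 0.241]
tool_rot: [2.459, 1.955, -0.001]
ft_force: [0.1, -1.5, -0.6]
grip_width: 0.656
grip_force: 0.0
t 1.2 pos [0.2482 0.6006 0.241 ] hdg 1.3437 tilt [-0.0001 -0.0005] delta mm [-277.3  308.2   91.1] turn -0.0093 F [ 0.07 -1.48 -0.63] tq [-0.082  0.127  0.026] w 0.656 gf 0.0 q [-1.31  0.32  0.11  1.46 -0.04  1.37 -1.42]
```

```bash

python3 -m crank '[[[-12,12,4,0,-0.3],[-20,22,6,0,-0.3],[-23,26,8,0,-0.3],[-23,26,8,0,-0.3],[-23,26,8,0,-0.3],[-23,26,8,0,-0.3],[-23,26,8,0,-0.3],[-23,26,8,0,-0.3],[-23,26,8,0,-0.3],[-23,26,8,0,-0.3]]]' >/dev/null
python3 -m crank '[[[-23,26,8,0,-0.3],[-20,22,6,0,-0.3],[-12,14,4,0,-0.3],[-6,8,2,0,-0.3],[0,0,0,0,-0.3],[0,0,0,0,-0.3]]]' >/dev/null
python3 go.py .486 .261 .068 1.353
python3 - <<'E'
from h import *
o=[]
for n,x,y in(("top",110,210),("scene",370,150)):
    d=get_image(n);o.append(cv2.resize(d["pixels"][y:y+110,x:x+130,::-1],(400,338),interpolation=cv2.INTER_CUBIC))
cv2.imwrite("pics/over.png",np.hstack(o))
E
```

```text
t 2.53 pos [0.4914 0.2629 0.1473] hdg 1.3495 tilt [-0.0005  0.0006] delta mm [-3.  -4.8 79.3] turn -0.0035 F [-0.55  0.6  -0.42] tq [-0.054  0.073  0.007] w 0.648 gf 0.0 q [-0.86  0.19  0.36  1.82 -0.08  1.15 -0.7 ]
```

View pics/over.png

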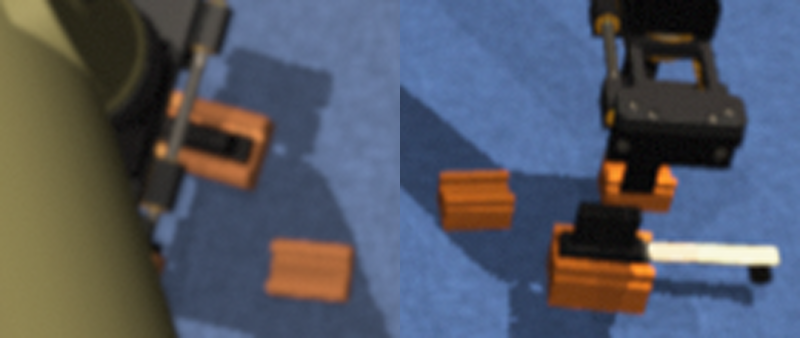

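The open hand is above the grip, with its fingers on either side and in line with the rest (left panel about (185,135)). Descending.

```bash

python3 -m crank '[[[-1,-2,5,0,-0.3],[-1,-2,10,0,-0.3],[-1,-1,14,0,-0.3],[0,0,14,0,-0.3],[0,0,14,0,-0.3],[0,0,10,0,-0.3],[0,0,8,0,-0.3],[0,0,4,0,-0.3],[0,0,0,0,-0.3],[0,0,0,0,-0.3]]]' 
python3 go.py .486 .261 .068 1.353
```

```text
time: 3.47
position: [0.4864, 0.2604, 0.0684]
tool_rot: [2.453, 1.963, 0.0]
ft_force: [-0.4, 0.1, 0.6]
grip_width: 0.651
grip_force: 0.0
t 3.47 pos [0.4864 0.2604 0.0684] hdg 1.3495 tilt [0.0003 0.0002] delta mm [ 0.5 -0.5  0.4] turn -0.0035 F [-0.42  0.14  0.61] tq [-0.087  0.045 -0.022] w 0.651 gf 0.0 q [-0.85  0.27  0.35  1.9  -0.11  0.99 -0.67]
```

```bash

python3 -m crank '[[[0,0,0,0,0.3],[0,0,0,0,1],[0,0,0,0,1],[0,0,0,0,1],[0,0,0,0,1],[0,0,0,0,1],[0,0,0,0,1],[0,0,0,0,1],[0,0,0,0,1]]]' 60
python3 go.py .486 .261 .068 1.353
```

```text
time: 4.22
position: [0.487, 0.2601, 0.0684]
tool_rot: [2.453, 1.962, 0.002]
ft_force: [1.0, 0.7, -0.7]
grip_width: 0.158
grip_force: 59.7
t 4.22 pos [0.487  0.2601 0.0684] hdg 1.349 tilt [0.0014 0.0003] delta mm [ 0.7 -1.2  0.4] turn -0.004 F [ 1.02  0.71 -0.75] tq [-0.088 -0.457 -0.06 ] w 0.158 gf 59.7 q [-0.85  0.27  0.35  1.9  -0.11  0.99 -0.67]
```

```bash

python3 -m crank '[[[0,0,-3,0,1],[0,0,-6,0,1],[0,0,-10,0,1],[0,0,-10,0,1],[0,0,-10,0,1],[0,0,-10,0,1],[0,0,-6,0,1],[0,0,-3,0,1],[0,0,0,0,1],[0,0,0,0,1]]]' 
python3 go.py .46 .059 .09 0.031
python3 -m crank '[[[0,0,0,0.06,1],[0,0,0,0.11,1],[0,0,0,0.11,1],[0,0,0,0.11,1],[0,0,0,0.11,1],[0,0,0,0.11,1],[0,0,0,0.11,1],[0,0,0,0.11,1],[0,0,0,0.11,1],[0,0,0,0.11,1]]]' >/dev/null
python3 -m crank '[[[0,0,0,0.11,1],[0,0,0,0.11,1],[0,0,0,0.05,1],[0,0,0,0,1]]]' >/dev/null
python3 go.py .46 .059 .09 0.031
```

```text
time: 5.05
position: [0.486, 0.2601, 0.1262]
tool_rot: [-2.453, -1.963, 0.0]
ft_force: [-0.3, -0.6, -1.2]
grip_width: 0.155
grip_force: 59.7
t 5.05 pos [0.486  0.2601 0.1262] hdg 1.3495 tilt [-0.0002 -0.    ] delta mm [-201.9   18.7   36.2] turn 1.3185 F [-0.32 -0.61 -1.19] tq [-0.098  0.13  -0.063] w 0.155 gf 59.7 q [-0.86  0.2   0.36  1.85 -0.08  1.1  -0.69]
t 6.22 pos [0.4857 0.2599 0.1255] hdg 0.0282 tilt [-0.0012 -0.001 ] delta mm [-31.3 200.1  35.7] turn -0.0028 F [-0.57  0.18 -1.44] tq [-0.072  0.138  0.013] w 0.153 gf 59.7 q [-0.99  0.21  0.5   1.86 -0.11  1.1  -1.99]
```

```bash

python3 -m crank '[[[-2,8,0,0,1],[-4,18,0,0,1],[-4,25,4,0,1],[-4,25,5,0,1],[-4,25,5,0,1],[-4,25,5,0,1],[-4,25,5,0,1],[-4,22,4,0,1],[-1,15,4,0,1],[0,8,3,0,1]]]' >/dev/null
python3 -m crank '[[[0,4,1,0,1],[0,0,0,0,1],[0,0,0,0,1],[0,0,0,0,1]]]'
python3 go.py .46 .059 .06 0.031
python3 - <<'E'
from h import *
o=[]
for n,x,y,w,h in(("top",220,135,200,110),("scene",225,215,200,125)):
    d=get_image(n);cv2.imwrite(f"pics/{n}1.png",d["pixels"][:,:,::-1]);o.append(cv2.resize(d["pixels"][y:y+h,x:x+w,::-1],(800,int(h*2.7)),interpolation=cv2.INTER_CUBIC) if 0 else cv2.resize(d["pixels"][y:y+h,x:x+w,::-1],None,fx=2.4,fy=2.4,interpolation=cv2.INTER_CUBIC))
cv2.imwrite("pics/front.png",np.vstack(o))
E
```

```text
time: 7.38
position: [0.4614, 0.0605, 0.0905]
tool_rot: [-3.141, -0.049, -0.001]
ft_force: [-0.1, 0.1, -1.7]
grip_width: 0.156
grip_force: 59.7
t 7.38 pos [0.4614 0.0605 0.0905] hdg 0.0314 tilt [0.0005 0.0003] delta mm [-1.5  1.5 30.5] turn 0.0004 F [-0.07  0.07 -1.66] tq [-0.055  0.189 -0.065] w 0.156 gf 59.7 q [-0.81  0.06  0.64  2.09 -0.04  1.   -1.68]
```

View pics/front.png

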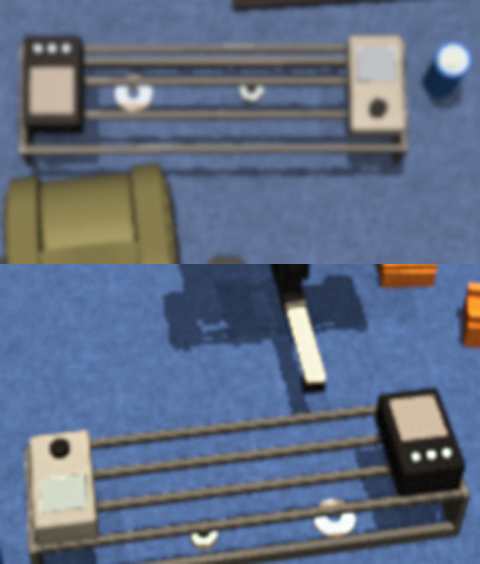

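The probe's blade points at the shelf, with its tip in the scene at about (355,265), in line with the washer at (364,321). Next I feel for the foot on the open table.

```bash

python3 - <<'E'
from h import *
from bench import ctrl
d=get_image("scene")
for z in (.06,.065,.07): print(z,atz(d,355.4,263.5,z).round(4))
E
python3 -m crank '[[[0,0,5,0,1],[0,0,8,0,1],[0,0,8,0,1],[0,0,5,0,1],[0,0,0,0,1],[0,0,0,0,1]]]'
python3 -m crank '[[[0,0,2,0,1],[0,0,0,0,1],[0,0,0,0,1]]]' | grep -E "pos|ft"
python3 -m crank '[[[0,0,2,0,1],[0,0,0,0,1],[0,0,0,0,1]]]' | grep -E "pos|ft"
```

```text
0.06 [0.5804 0.062  0.06  ]
0.065 [0.5846 0.061  0.065 ]
0.07 [0.5887 0.0599 0.07  ]
time: 8.03
position: [0.4607, 0.0591, 0.0636]
tool_rot: [3.14, 0.046, -0.002]
ft_force: [0.8, 0.3, -1.4]
grip_width: 0.155
grip_force: 59.7
position: [0.4613, 0.0594, 0.0624]
ft_force: [-0.8, 0.5, -2.0]
position: [0.4611, 0.0594, 0.0603]
ft_force: [-0.4, -0.2, -0.5]
```

```bash

for i in 1; do :; done
python3 -m crank '[[[0,0,3,0,1],[0,0,0,0,1],[0,0,0,0,1]]]' | grep -E "pos|ft"
python3 -m crank '[[[0,0,2,0,1],[0,0,0,0,1],[0,0,0,0,1]]]' | grep -E "pos|ft"
python3 -m crank '[[[0,0,2,0,1],[0,0,0,0,1],[0,0,0,0,1]]]' | grep -E "pos|ft"
```

```text
position: [0.4609, 0.0593, 0.057]
ft_force: [0.3, -0.8, -1.6]
position: [0.4611, 0.0593, 0.0551]
ft_force: [0.1, 0.3, -1.3]
position: [0.4611, 0.0593, 0.0532]
ft_force: [0.1, 0.7, -1.7]
```

```bash

python3 -m crank '[[[0,0,2,0,1],[0,0,0,0,1],[0,0,0,0,1]]]' | grep -E "pos|ft"
python3 -m crank '[[[0,0,2,0,1],[0,0,0,0,1],[0,0,0,0,1]]]' | grep -E "pos|ft"
python3 -m crank '[[[0,0,1.5,0,1],[0,0,0,0,1],[0,0,0,0,1]]]' | grep -E "pos|ft"
```

```text
position: [0.4611, 0.0593, 0.0511]
ft_force: [-0.1, 0.5, -1.9]
position: [0.461, 0.0593, 0.0491]
ft_force: [-0.4, -0.2, -1.7]
position: [0.4611, 0.0593, 0.0477]
ft_force: [0.2, -0.2, -1.5]
```

```bash

python3 -m crank '[[[0,0,2,0,1],[0,0,0,0,1],[0,0,0,0,1]]]' | grep -E "pos|ft"
python3 -m crank '[[[0,0,2,0,1],[0,0,0,0,1],[0,0,0,0,1]]]' | grep -E "pos|ft"
python3 -m crank '[[[0,0,1.5,0,1],[0,0,0,0,1],[0,0,0,0,1]]]' | grep -E "pos|ft"; python3 go.py .46 .059 .06 0.031
```

```text
position: [0.461, 0.0593, 0.0456]
ft_force: [0.8, 0.3, -0.9]
position: [0.4613, 0.0594, 0.0439]
ft_force: [-0.6, 0.8, -0.6]
position: [0.4612, 0.0594, 0.0424]
ft_force: [-2.9, -0.1, 3.2]
t 10.78 pos [0.4612 0.0594 0.0424] hdg 0.0294 tilt [0.     0.0002] delta mm [ -1.2   0.4 -17.6] turn -0.0016 F [-2.91 -0.09  3.24] tq [-0.042  0.297 -0.015] w 0.156 gf 59.7 q [-0.79  0.15  0.64  2.13 -0.11  0.9  -1.62]
```

```bash

for i in a; do python3 -m crank '[[[0,0,0,0,1],[0,0,0,0,1]]]' | grep -E "pos|ft";  python3 -m crank '[[[0,0,-1,0,1],[0,0,0,0,1]]]' | grep -E "pos|ft";python3 -m crank '[[[0,0,0,0,1],[0,0,0,0,1]]]' | grep -E "pos|ft"; python3 -m crank '[[[0,0,-0.7,0,1],[0,0,0,0,1]]]' | grep -E "pos|ft"; done
```

```text
position: [0.4612, 0.0594, 0.0424]
ft_force: [-2.2, -0.2, 3.2]
position: [0.4613, 0.0594, 0.0434]
ft_force: [-1.0, -0.9, 1.4]
position: [0.4613, 0.0594, 0.0433]
ft_force: [-0.7, 0.3, 2.1]
position: [0.4614, 0.0594, 0.044]
ft_force: [0.0, 0.4, 1.0]
```

```bash

python3 -m crank '[[[0,0,-4,0,1],[0,0,-8,0,1],[0,0,-6,0,1],[0,0,-2,0,1],[0,0,0,0,1],[6,0,0,0,1],[10,0,0,0,1],[12,0,0,0,1],[12,-1,0,0,1],[12,-1,0,0,1]]]' | grep -E "pos|ft"
python3 -m crank '[[[12,0,0,0,1],[12,0,0,0,1],[10,0,0,0,1],[8,0,0,0,1],[6,0,0,0,1],[4,0,0,0,1],[0,0,0,0,1],[0,0,0,0,1],[0,0,0,0,1]]]' | grep -E "pos|ft"
python3 go.py .566 .065 .064 0.031
python3 - <<'E'
from h import *
d=get_image("scene");e=get_image("top")
a=cv2.resize(d["pixels"][265:345,300:400,::-1],(700,560),interpolation=cv2.INTER_CUBIC)
cv2.imwrite("pics/in.png",a)
cv2.imwrite("pics/intop.png",e["pixels"][:,:,::-1])
E
```

```text
position: [0.5144, 0.0629, 0.0637]
ft_force: [-0.3, -0.0, -2.7]
position: [0.5645, 0.0644, 0.0639]
ft_force: [-0.9, 0.1, -2.3]
t 13.03 pos [0.5645 0.0644 0.0639] hdg 0.0294 tilt [-0.0006  0.0002] delta mm [ 1.5 -0.6 -0.1] turn -0.0016 F [-0.91  0.12 -2.35] tq [-0.031  0.175 -0.041] w 0.154 gf 59.7 q [-0.7   0.35  0.63  1.87 -0.24  1.   -1.51]
```

View pics/in.png

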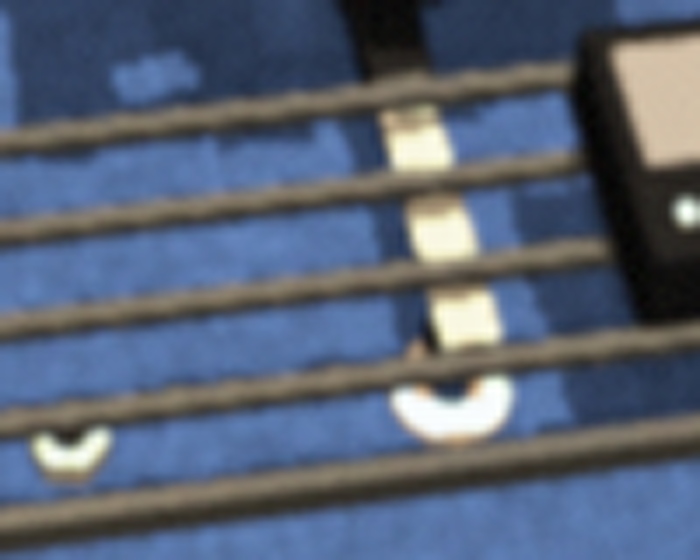

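The blade lies over the washer (ring centre about crop (452,389), scene px (364.6,320.6)). Its centreline near the tip is at crop (467,330), and the tip is hidden behind the last bar.

```bash
python3 - <<'E'
from h import *
d=get_image("scene");c=lambda x,y:(300+x/7,265+y/7)
print("washer",atz(d,*c(452,389),.006).round(4))
for z in(.038,.041):
  for p in((467,330),(442,233),(419,145)):print(z,atz(d,*c(*p),z).round(4))
# expected foot/tip px for TCP
u=np.array([np.cos(.0294),np.sin(.0294)]);g=np.array([.5645,.0644])
for L in(.105,.115,.125):
  P=g+u*L;print(L,P.round(4),(np.array(proj(d,[*P,.039]))-[300,265])*7)
E
```

```text
washer [0.6823 0.0656 0.006 ]
0.038 [0.6847 0.0669 0.038 ]
0.038 [0.6519 0.0661 0.038 ]
0.038 [0.6206 0.0653 0.038 ]
0.041 [0.6867 0.0662 0.041 ]
0.041 [0.654  0.0655 0.041 ]
0.041 [0.6229 0.0647 0.041 ]
0.105 [0.6695 0.0675] [458.98747814 281.92335332]
0.115 [0.6795 0.0678] [466.95798193 311.69767648]
0.125 [0.6894 0.0681] [475.04919509 341.92629021]
```

```bash

python3 -m crank '[[[1,1,2,0,1],[0,0,3,0,1],[0,0,3,0,1],[0,0,2,0,1],[0,0,1,0,1],[0,0,0,0,1],[0,0,0,0,1]]]' | grep -E "pos|ft"
python3 -m crank '[[[0,0,1,0,1],[0,0,0,0,1],[0,0,0,0,1]]]' | grep -E "pos|ft"
python3 -m crank '[[[0,0,1,0,1],[0,0,0,0,1],[0,0,0,0,1]]]' | grep -E "pos|ft"
python3 -m crank '[[[0,0,0,0,1]]]' | grep -E "pos|ft"
```

```text
position: [0.566, 0.0634, 0.0529]
ft_force: [-0.1, 0.7, -1.7]
position: [0.5661, 0.0635, 0.052]
ft_force: [0.5, -0.2, -0.8]
position: [0.5661, 0.0635, 0.051]
ft_force: [-0.3, -0.7, -1.2]
position: [0.5661, 0.0635, 0.051]
ft_force: [0.3, -0.5, -2.0]
```

```bash

python3 -m crank '[[[0,0,1,0,1],[0,0,0,0,1],[0,0,0,0,1]]]' | grep -E "pos|ft"
python3 -m crank '[[[0,0,0.8,0,1],[0,0,0,0,1],[0,0,0,0,1]]]' | grep -E "pos|ft"
python3 -m crank '[[[0,0,0,0,1]]]' | grep -E "pos|ft"
python3 -m crank '[[[0,0,0,0,1]]]' | grep -E "pos|ft"
```

```text
position: [0.5661, 0.0635, 0.0501]
ft_force: [-0.5, 0.4, -0.7]
position: [0.5661, 0.0634, 0.0493]
ft_force: [-1.4, -0.5, 1.3]
position: [0.5661, 0.0634, 0.0493]
ft_force: [-1.0, -0.1, 1.9]
position: [0.5661, 0.0635, 0.0493]
ft_force: [-2.1, -0.3, 2.1]
```

```bash

python3 -m crank '[[[0,0,0.3,0,1],[0,0,0,0,1],[0,0,0,0,1]]]' | grep -E "pos|ft"
python3 -m crank '[[[-1,0,0,0,1],[-2,0,0,0,1],[-3,0,0,0,1],[-3,0,0,0,1],[-3,0,0,0,1],[-3,0,0,0,1]]]' | grep -E "pos|ft"
python3 -m crank '[[[-3,0,0,0,1],[-3,0,0,0,1],[-2,0,0,0,1],[-1,0,0,0,1],[0,0,0,0,1]]]' | grep -E "pos|ft"
python3 - <<'E'
from h import *
e=get_image("scene");d=get_image("top")
cv2.imwrite("pics/pull1.png",np.hstack([cv2.resize(x[:,:,::-1],(400,320),interpolation=cv2.INTER_CUBIC) for x in (e["pixels"][255:335,310:410],d["pixels"][130:210,230:330])]))
E
```

```text
position: [0.566, 0.0635, 0.0489]
ft_force: [-2.2, -0.3, 3.2]
position: [0.5512, 0.063, 0.0491]
ft_force: [1.8, -0.7, 0.2]
position: [0.5418, 0.0628, 0.0489]
ft_force: [1.2, -0.5, 2.0]
```

View pics/pull1.png

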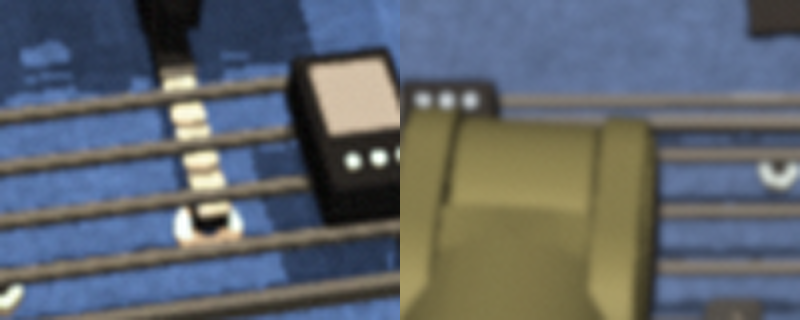

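The washer is coming along under the foot (left panel, about (208,228)), now two bars from the back. I continue drawing it out.

```bash

python3 -m crank '[[[-1,0,0.3,0,1],[-2,0,0,0,1],[-3,0,0,0,1],[-4,0,0,0,1],[-4,0,0,0,1],[-4,0,0,0,1],[-4,0,0,0,1],[-4,0,0,0,1],[-4,0,0,0,1]]]' | grep -E "pos|ft"
python3 -m crank '[[[-4,0,0,0,1],[-4,0,0,0,1],[-4,0,0,0,1],[-4,0,0,0,1],[-4,0,0,0,1],[-4,0,0,0,1],[-4,0,0,0,1],[-4,0,0,0,1],[-4,0,0,0,1]]]' | grep -E "pos|ft"
python3 -m crank '[[[-4,0,0,0,1],[-4,0,0,0,1],[-4,0,0,0,1],[-4,0,0,0,1],[-4,0,0,0,1],[-3,0,0,0,1],[-2,0,0,0,1],[-1,0,0,0,1],[0,0,0,0,1],[0,0,0,0,1]]]' | grep -E "pos|ft"
python3 go.py .453 .06 .05 .031
python3 - <<'E'
from h import *
e=get_image("scene")
cv2.imwrite("pics/pull2.png",cv2.resize(e["pixels"][225:345,290:440,::-1],(750,600),interpolation=cv2.INTER_CUBIC))
E
```

```text
position: [0.5117, 0.0619, 0.0486]
ft_force: [1.8, 0.2, 0.7]
position: [0.4757, 0.0608, 0.0486]
ft_force: [1.9, -0.0, 1.7]
position: [0.4498, 0.06, 0.0485]
ft_force: [0.6, -0.6, 1.4]
t 18.62 pos [0.4498 0.06   0.0485] hdg 0.0295 tilt [-0.0007  0.    ] delta mm [ 3.2  0.1 -1.5] turn -0.0015 F [ 0.6  -0.56  1.41] tq [-0.049 -0.402 -0.011] w 0.157 gf 59.7 q [-0.81  0.11  0.65  2.15 -0.09  0.91 -1.65]
```

View pics/pull2.png

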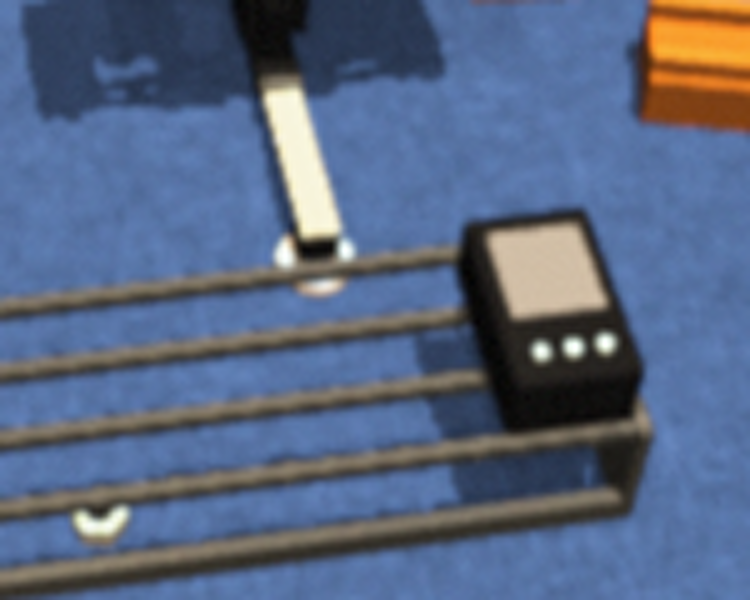

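Washer at crop (315,262), i.e. px (353,277.4), now in front of the shelf beneath the foot.

```bash
python3 - <<'E'
from h import *
d=get_image("scene")
p=atz(d,353,277.4,.006);print(p); 
for y in(560,):print(p[0]-(.6649-.05+.0-.031*(p[1]+.01)))
E
```

```text
[0.57278092 0.06158868 0.006     ]
-0.039899831731254665
```

About 23 mm clear; I draw it 8 mm more for margin, then lift off and go back.

```bash

python3 -m crank '[[[-2,0,0,0,1],[-3,0,0,0,1],[-2,0,0,0,1],[-1,0,0,0,1],[0,0,0,0,1],[0,0,-2,0,1],[0,0,-5,0,1],[0,0,-10,0,1],[0,0,-14,0,1],[0,0,-14,0,1]]]' | grep -E "pos|ft"
python3 -m crank '[[[0,0,-14,0,1],[0,0,-12,0,1],[2,-6,-6,0,1],[4,-15,0,0,1],[5,-24,0,0,1],[6,-25,0,0,1],[6,-25,0,0,1],[6,-25,0,0,1],[6,-25,0,0,1],[6,-25,0,0,1]]]' | grep -E "pos|ft"
python3 -m crank '[[[2,-18,0,0,1],[0,-8,0,0,1],[0,-3,0,0,1],[0,0,0,0,1]]]' | grep -E "pos|ft"
python3 go.py .4865 .260 .126 1.3495
```

```text
position: [0.4407, 0.0594, 0.0939]
ft_force: [-0.3, -0.6, -1.2]
position: [0.477, 0.2337, 0.1242]
ft_force: [0.1, 0.7, -0.8]
position: [0.4786, 0.2599, 0.125]
ft_force: [-0.5, -0.0, -1.3]
t 20.72 pos [0.4786 0.2599 0.125 ] hdg 0.0302 tilt [-0.0012 -0.0013] delta mm [ 7.9  0.2 -1.1] turn -1.3193 F [-0.53 -0.02 -1.3 ] tq [-0.094  0.167  0.006] w 0.153 gf 59.7 q [-0.99  0.2   0.5   1.87 -0.11  1.1  -2.  ]
```

```bash

python3 -m crank '[[[4,0,0,-0.06,1],[4,0,0,-0.11,1],[0,0,0,-0.11,1],[0,0,0,-0.11,1],[0,0,0,-0.11,1],[0,0,0,-0.11,1],[0,0,0,-0.11,1],[0,0,0,-0.11,1],[0,0,0,-0.11,1],[0,0,0,-0.11,1]]]' >/dev/null
python3 -m crank '[[[0,0,0,-0.11,1],[0,0,0,-0.11,1],[0,0,0,-0.05,1],[0,0,0,0,1],[0,0,0,0,1]]]' >/dev/null
python3 go.py .4868 .2602 .0685 1.3495
python3 - <<'E'
from h import *
d=get_image("scene")
cv2.imwrite("pics/back.png",np.vstack([cv2.resize(x[:,:,::-1],(600,300),interpolation=cv2.INTER_CUBIC) for x in (d["pixels"][195:265,390:530],d["pixels"][230:330,260:460])]))
E
```

```text
t 21.97 pos [0.4874 0.2588 0.1257] hdg 1.3455 tilt [-0.0001 -0.0003] delta mm [ 1.3 -0.9 57.2] turn -0.004 F [ 0.62  0.66 -1.65] tq [-0.081  0.091 -0.111] w 0.156 gf 59.7 q [-0.85  0.2   0.35  1.85 -0.08  1.1  -0.7 ]
```

View pics/back.png

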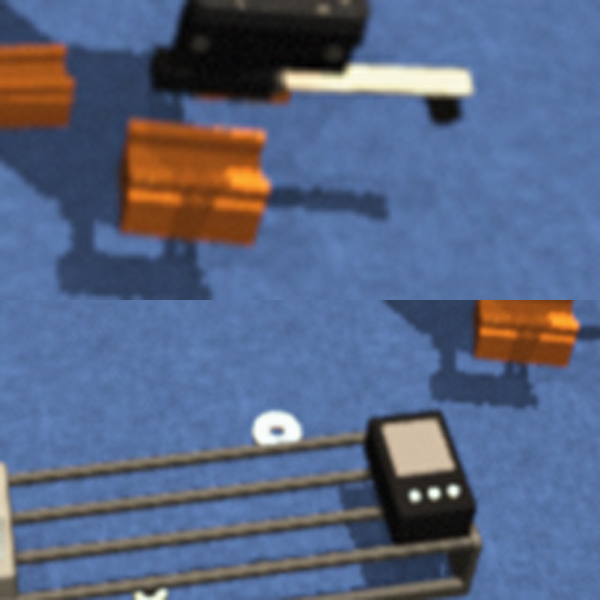

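The washer lies whole on the open table, at scene px about (352,273). The probe is above its rest, parallel to it. Lowering.

```bash

python3 -m crank '[[[1,-1,4,-0.004,1],[0,0,8,0,1],[0,0,10,0,1],[0,0,10,0,1],[0,0,8,0,1],[0,0,4,0,1],[0,0,3,0,1],[0,0,0,0,1]]]' | grep -E "pos|ft"
python3 -m crank '[[[0,0,3,0,1],[0,0,3,0,1],[0,0,1.5,0,1],[0,0,0,0,1],[0,0,0,0,1]]]' | grep -E "pos|ft"
python3 go.py .4868 .2602 .0685 1.3495
```

```text
position: [0.4863, 0.2614, 0.0784]
ft_force: [-0.0, -0.4, -1.3]
position: [0.4875, 0.2617, 0.0711]
ft_force: [3.7, 0.6, -3.6]
t 23.1 pos [0.4875 0.2617 0.0711] hdg 1.353 tilt [0.002  0.0004] delta mm [-1.6 -0.3  2.6] turn 0.0035 F [ 3.67  0.55 -3.64] tq [-0.115 -0.766 -0.121] w 0.161 gf 59.9 q [-0.84  0.27  0.34  1.9  -0.11  0.99 -0.67]
```

```bash

python3 -m crank '[[[0,0,0,0,1],[0,0,0,0,1]]]' >/dev/null; python3 go.py .4868 .2602 .0685 1.3495
python3 -m crank '[[[0,1,-0.5,0,1],[0,0,0,0,1],[0,0,0,0,1]]]' >/dev/null; python3 go.py .4868 .2602 .0685 1.3495
```

```text
t 23.27 pos [0.4874 0.2617 0.0711] hdg 1.3531 tilt [0.0018 0.0004] delta mm [-1.6 -0.2  2.6] turn 0.0036 F [ 5.01  1.26 -3.82] tq [-0.123 -1.059 -0.111] w 0.155 gf 59.9 q [-0.84  0.27  0.34  1.9  -0.11  0.99 -0.67]
t 23.52 pos [0.4875 0.2614 0.0716] hdg 1.3534 tilt [ 0. -0.] delta mm [-1.3 -0.4  3.1] turn 0.0039 F [ 2.66  0.   -2.56] tq [-0.114 -0.68  -0.101] w 0.16 gf 59.9 q [-0.84  0.27  0.34  1.89 -0.11  0.99 -0.67]
```

```bash

python3 -m crank '[[[0,1.5,0,0,1],[0,0,0,0,1],[0,0,0,0,1]]]' >/dev/null; python3 go.py .4868 .2602 .0685 1.3495
python3 -m crank '[[[0,0,1.5,0,1],[0,0,0,0,1],[0,0,0,0,1]]]' >/dev/null; python3 go.py .4868 .2602 .0685 1.3495
```

```text
t 23.77 pos [0.4879 0.2611 0.0712] hdg 1.3538 tilt [-0.002  -0.0005] delta mm [-1.1 -0.9  2.7] turn 0.0043 F [-0.86 -0.51 -0.71] tq [-0.116  0.066  0.051] w 0.153 gf 59.9 q [-0.84  0.27  0.34  1.89 -0.11  1.   -0.67]
t 24.02 pos [0.4885 0.2611 0.0698] hdg 1.3536 tilt [-0.0008 -0.0002] delta mm [-1.2 -1.5  1.3] turn 0.0041 F [-0.16  0.22 -1.81] tq [-0.136  0.081 -0.062] w 0.154 gf 59.9 q [-0.84  0.28  0.34  1.89 -0.11  0.99 -0.67]
```

```bash

python3 -m crank '[[[0,0.5,1,0,1],[0,0,0,0,1],[0,0,0,0,1]]]' >/dev/null; python3 go.py .4868 .2602 .0685 1.3495
python3 -m crank '[[[0,0,0.7,0,1],[0,0,0,0,1],[0,0,0,0,1]]]' >/dev/null; python3 go.py .4868 .2602 .0685 1.3495
```

```text
t 24.27 pos [0.4894 0.261  0.069 ] hdg 1.3534 tilt [-0.0001 -0.    ] delta mm [-1.3 -2.3  0.5] turn 0.0039 F [-1.   0.3 -0.7] tq [-0.13   0.043 -0.013] w 0.157 gf 59.9 q [-0.84  0.28  0.35  1.89 -0.11  0.99 -0.66]
t 24.52 pos [0.4894 0.261  0.0684] hdg 1.3534 tilt [0. 0.] delta mm [-1.3 -2.4 -0.1] turn 0.0039 F [ 1.32 -1.02 -2.32] tq [-0.112  0.062  0.05 ] w 0.16 gf 59.9 q [-0.84  0.28  0.34  1.89 -0.11  0.99 -0.66]
```

```bash

python3 -m crank '[[[0,0,0.5,0,1],[0,0,0,0,1],[0,0,0,0,1]]]' >/dev/null; python3 go.py .4868 .2602 .0685 1.3495
python3 -m crank '[[[0,0,0.5,0,1],[0,0,0,0,1],[0,0,0,0,1]]]' >/dev/null; python3 go.py .4868 .2602 .0685 1.3495
```

```text
t 24.77 pos [0.4895 0.261  0.0682] hdg 1.3534 tilt [0.0001 0.0002] delta mm [-1.4 -2.5 -0.3] turn 0.0039 F [-1.22 -0.89  2.32] tq [-0.264  0.386 -0.003] w 0.157 gf 59.9 q [-0.84  0.28  0.35  1.89 -0.11  0.99 -0.66]
t 25.02 pos [0.4895 0.261  0.0682] hdg 1.3533 tilt [-0.      0.0003] delta mm [-1.4 -2.5 -0.3] turn 0.0038 F [-3.15 -1.7   5.6 ] tq [-0.411  0.68   0.034] w 0.156 gf 59.9 q [-0.84  0.28  0.35  1.89 -0.11  0.99 -0.66]
```

Seated. Let go and lift away.

```bash

python3 -m crank '[[[0,0,-0.5,0,0.6],[0,0,0,0,0.4],[0,0,0,0,0],[0,0,0,0,-0.3],[0,0,0,0,-0.3],[0,0,0,0,-0.3],[0,0,0,0,-0.3],[0,0,0,0,-0.3]]]' 
python3 -m crank '[[[0,0,-3,0,-0.3],[0,0,-8,0,-0.3],[0,0,-15,0,-0.3],[0,0,-20,0,-0.3],[0,0,-20,0,-0.3],[0,0,-20,0,-0.3],[0,0,-20,0,-0.3],[0,0,-20,0,-0.3],[0,0,-10,0,-0.3]]]' |grep ft
python3 -m crank '[[[8,-8,0,0,-0.3],[15,-15,0,0,-0.3],[18,-18,0,0,-0.3],[18,-18,0,0,-0.3],[18,-18,0,0,-0.3],[18,-18,0,0,-0.3],[10,-10,0,0,-0.3],[5,-5,0,0,-0.3],[0,0,0,0,-0.3],[0,0,0,0,-0.3]]]'
python3 - <<'E'
from h import *
d=get_image("scene");t=get_image("top")
a=cv2.resize(d["pixels"][180:345,225:520,::-1],(590,330),interpolation=cv2.INTER_CUBIC)
b=cv2.resize(t["pixels"][135:270,110:405,::-1],(590,270),interpolation=cv2.INTER_CUBIC)
cv2.imwrite("pics/end.png",np.vstack([a,b]))
E
```

```text
time: 25.68
position: [0.4894, 0.261, 0.0678]
tool_rot: [2.449, 1.967, 0.0]
ft_force: [0.1, 0.2, 0.3]
grip_width: 0.614
grip_force: 0.0
ft_force: [0.6, -0.2, -0.1]
time: 27.27
position: [0.4062, 0.3912, 0.2034]
tool_rot: [2.449, 1.966, -0.001]
ft_force: [0.4, -1.2, -0.4]
grip_width: 0.649
grip_force: 0.0
```

View pics/end.png

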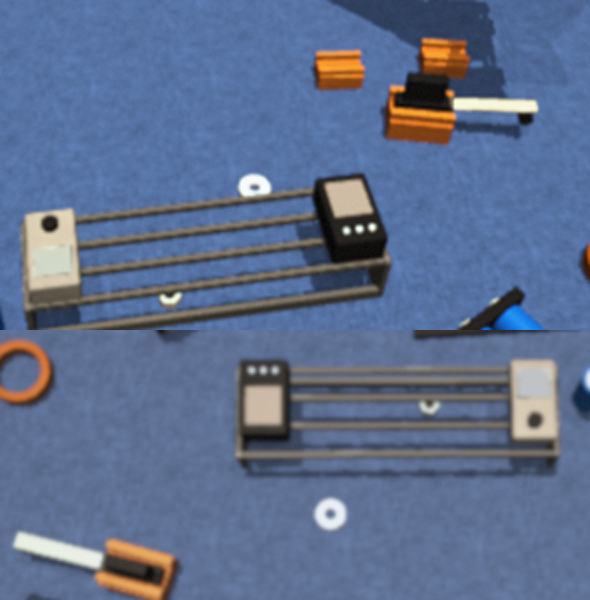

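The washer lies in front of the shelf at top px (275,227). The probe sits level in its rest between the cheeks, and the nut and the shelf are unmoved.

```bash
python3 - <<'E'
from h import *
t=get_image("top");p=atz(t,275,227,.006);print(p,"out",.6598-.05-.031*(p[1]+.01)-p[0])
from bench import job
print(job.close_job())
E
```

```text
[0.55797556 0.06324141 0.006     ] out 0.04955395677672014
the job is handed in; nothing more can be done
None
```

The washer is out on the open table, about 32 mm clear of the shelf by the camera, and the probe is back on its rest with the hand withdrawn; I handed the job in at about 27 s. The press read about 3.5 to 5 N (limit 8 N), though I held the probe at 60 N, the gripper's maximum, not the 80 N asked.

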